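Wedge a sagging chest front up to its top board

TASK

The front of the small white drawer chest has dropped in its loose screws. Slide the long wooden wedge, thin end first, under the rubber foot on the front's bracket until the front has risen all the way to the underside of the chest's top board and is held snugly against it, pressed just tight enough that it cannot drop or rattle but not forced, then let go of the wedge and leave it lying flat under the foot. Lift the front with the wedge only, never with the gripper, and leave the other things on the table where they are.

Things in the scene. Friction and masses are not known exactly. Their poses are not given: they have to be found in the camera images.
- wedge: Long levelling wedge of pale wood, loose: 160 mm long, 36 mm wide, 0.08 kg, the longest of three pale wooden pieces lying side by side in any order. Origin mid-underside; its +x points to the thin end, z up. From the thin end (x = +80 mm, 4 mm thick) the top slopes evenly up to 29 mm at x = -20 mm; from there to x = -80 mm it is a 29 mm thick butt with parallel sides.
- butt (a point): Top middle of the wedge's butt (wedge frame x = -54 mm, z = 29 mm), a good place to grip across the 36 mm width. The flat end face 26 mm behind it can be pushed on; letting go of a wedge that is gripped under load can jerk it and raise the load at the foot by some 10 N.
- thin_end (a point): Middle of the lower edge of the wedge's thin end (wedge frame x = +80 mm, z = 0).
- chest: White tabletop drawer chest, fixed, 300 mm wide, 190 mm deep, 172 mm high, on 40 mm legs at its corners; the space under it is open to 40 mm. Origin on the table under the middle of the front's outer face; its +x points from the front into the chest (-x out of the front), y along the front, z up.
- mark (a point): Height mark: the underside of the chest's top board over the middle of the front, 158 mm above the table. The front's top edge must come up to it. The board stands 6 mm out beyond the front's face.
- front: White front panel, 292 x 110 mm, 0.25 to 0.6 kg, with two black knobs (21 mm deep, 90 mm either side of the middle). Origin at the middle of the lower edge of its outer face; axes as the chest's. It only moves straight up and down: hanging, its origin is 40 mm above the table and an 8 mm gap shows over its top edge; fully up, 48 mm, gap closed, a hard stop.
- bracket_end (a point): Middle of the outer end of the 36 mm wide steel bracket at the foot of the front, on its upper side: 44 mm out of the face, 46 mm above the table when the front hangs. 14 mm inward of it the bracket carries a screw foot pointing down, with a round rubber end 20 mm across.
- foot_spot (a point): Point on the table straight below the screw foot's axis, 30 mm out of the front's face (chest frame x = -30 mm, y = 0). How far the foot is screwed out is not measured: hanging, its lowest point is 7 to 16 mm above the table. A steady push of some 5 to 12 N along the wedge lifts the front; at the hard stop it climbs by 2 to 4 N per mm; 15 N is snug (8 to 30 N of contact force at the foot).
- stub: Bystander: short thin wedge of the same wood, 72 mm long, 28 mm wide, at most 13.5 mm thick, too low for the job. Origin mid-underside.
- block: Bystander: plain block of the same wood, no taper, 72 x 34 x 29 mm. Origin mid-underside.
- hairdryer: Bystander: black hair dryer lying on the table, about 220 mm long, 80 mm high.
- clock: Bystander: white alarm clock, 50 x 100 x 81 mm.
- mug: Bystander: white mug, 80 mm across, 90 mm high.
- book: Bystander: grey book lying flat, 130 x 200 x 22 mm.
- driver: Bystander: black-handled screwdriver lying on the table, 160 mm long.
- screwjar: Bystander: clear jar with a steel cap, 56 mm across, 60 mm high.
Things that resemble listed ones, but are neither listed nor needed, are in the scene too. Leave any green or pink look-alike of the wedge alone.

How it is judged (in metres and radians):
On the way:
1. the foot rides on the wedge and the front is lifted by at least 2 mm (z of front in the frame of chest above 0.042 m and contact force between wedge and front above 1 N), for 0.1 s.
At the end, for the whole second after the job is handed in: The front is fully up (within 1.2 mm of the top board's underside, that is its origin at least 46.8 mm above the table), the released wedge lies flat on the table (within 0.08 rad) under the foot and presses up on it with at least 8 N, and both are at rest (z of front in the frame of chest above 0.0468 m and contact force between wedge and front above 8 N and angle between wedge's own z axis and vertical below 0.08 rad and linear speed of each of wedge, front below 0.01 m/s); the robot touches nothing.
It fails at once if the wedge is forced: more than 30 N between the wedge and the front (its foot included) (contact force between wedge and front above 30 N).
It fails at once if the gripper or arm pushes on the front (more than 2 N) (contact force between any of the fingers, the arm and front above 2 N).
It fails at once if a bystander is moved by more than 25 mm (distance of any of stub, block, hairdryer, clock, mug, book, driver, screwjar from where it was at the start of the episode above 0.025 m).
It also fails if it takes over 69 s, if anything falls off the work surface, if the arm or the gripper's body presses on something with over 40 N, if the wrist force passes 120 N, or if a joint passes its speed limit or range.

ROBOT

A 6-joint arm with a two-finger parallel gripper is mounted at the origin on the work surface. World frame = base frame: x ahead of the robot, y to its left, z up, the work surface at z = 0. Lengths are in mm, angles in rad, forces in N, time in s.
With the tool pointing down it reaches from about 275 to 1000 mm from the base axis. Payload 8.4 kg.
Tool frame: the origin (TCP) lies at the very end of the fingers, on their centre line; the grasp point (between the pads) lies 19 mm behind it; z points along the fingers, x is the direction in which the jaws open and shut, and the axes are right-handed (so a half turn about z gives the same grasp; the last joint's range is limited). The gripper opens to 85 mm and grips with 20 to 120 N. Pads are 22 mm wide; open, the fingers measure 114 mm over their backs; the gripper's body (76 mm by 85 mm) begins 54 mm behind the grasp point. The pads swing forward as they close: fully open they stand 13 mm farther back than shut.
Start: joints at [-1.2, 0.353, 1.633, -0, 1.155, -0.002], TCP at [227.639, -582.072, 231.281] pointing down, gripper open.
Joint ranges: [-2.63, 2.63], [-0.92, 2.1], [0.06, 2.66], [-1.3, 4.44], [0, 2.69], [-3.02, 3.02]. Speed limits (rad/s): [2.22, 2.22, 2.79, 3.14, 3.14, 3.14].

INTERFACE

Orientations are given as [roll, pitch, yaw] about the fixed x, y, z axes, in that order (R = Rz(yaw) Ry(pitch) Rx(roll)).
In Python, from rig import r gives the robot as it stands. The module is installed in compiled form; this text tells all that it offers.
- The arm moves only by the tool apply_moves, never from a script. Its argument "targets" is a list that holds one entry, the list of rows, each a list of 7 numbers: the gripper's target within -1 to 1 (fully open at 1, half-way at 0, shut at -1), then the shift along the tool's x, y, z in cm, then the turn, a rotation vector about the tool's x, y, z in degrees. A call has 1 to 8 rows; each row is the pose to reach, as a shift and turn from the pose measured when the call began, along the tool's axes at that moment; what a row does not reach only later rows make up. A row lasts 1/10 s, in which the tool goes at most 50 mm and 8.59 degrees, less where a joint would pass 70% of its speed; a pose out of reach is approached as far as the arm can. A call with a gripper value outside its range is refused whole. The fingers move at their own pace and stop on an object; "newtons" is the grip in N (left out, the last holds). Time passes only in rows, so rows that repeat a pose let the fingers close. It gives the time, the measured TCP pose, the force and the opening at its end, in the units of the state.
- r.sense(): the state, without advancing time (a new reading comes with each control period).
- r.grab_frame(name): name is "scene" or "top" or "wrist"; returns a dict with "pixels" (400x640x3 uint8, red, green, blue), "fov_y" (degrees; the focal length in pixels is half the picture's height over the tangent of half this angle, whatever the lens; pixels are square), "cx", "cy" (the principal point, pixels), "R" (3x3) and "t" (3): a world point X has camera coordinates R X + t; the wrist camera has in their place "mount" (4x4, takes a point from camera to tool coordinates, whose origin is the TCP and whose axes are the tool frame's). Camera axes: x right, y down, z forward; pixel columns grow to the right and rows downward; lengths in mm; the calibration is good to about 2 mm. A picture is of the moment at which its call begins: read the wrist's pose just before it. There is no depth.
- r.sign_off(): hands the job in, once; it reports no verdict.
The state is a dict: "clock": time; "qpos": joint angles; "qvel": joint speeds; "joint_efforts": joint torques, N m; "eef_pos": TCP position; "tcp_rot": TCP orientation; "contact_force": force on the tool from outside, world axes, zero at the start; "wrist_torque": the same for the moment, N m; "opening": opening from 0.0 (shut) to 1.0 (fully open).
Only numpy, scipy, OpenCV 4.12 (cv2) and the standard library are available. Lean on these libraries where they do the work, as an engineer would, in place of code of your own. Each camera call takes 0.05 s, during which the arm holds its last target. There are 200 camera calls.

## Working session

There is one attempt and no reset: what is moved stays moved. The work goes in short steps, Python scripts to look and compute and a tool call to move; the robot and the scene stay as the last step left them, time stands still between calls to the robot, and variables do not carry over. Pictures are saved under pics/ and viewed, about 8 in all and at most 12, crops included, and the job is handed in when it is done.

Besides the shell and the picture viewer there is one more tool, called as name(argument=value, ...), one argument or row to a line, values as JSON. apply_moves: Moves the arm, as the interface text tells. Its arguments: {"type":"object","properties":{"targets":{"type":"array"},"newtons":{"type":"number"}},"required":["targets"]}

```bash
mkdir -p pics; cat > h.py <<'E'
import numpy as np, cv2
from rig import r
def grab(n):
    f=r.grab_frame(n); return f
def save(f,name,crop=None,s=1):
    p=f["pixels"][:,:,::-1]
    if crop: x0,y0,x1,y1=crop; p=p[y0:y1,x0:x1]
    cv2.imwrite('pics/'+name,cv2.resize(p,None,fx=s,fy=s,interpolation=cv2.INTER_CUBIC))
def ray(f,u,v):
    F=200/np.tan(np.radians(f["fov_y"])/2)
    d=np.array([(u-f["cx"])/F,(v-f["cy"])/F,1.])
    R=np.array(f["R"]);t=np.array(f["t"])
    return -R.T@t, R.T@d
def atz(f,u,v,z):
    o,d=ray(f,u,v); return o+d*(z-o[2])/d[2]
def proj(f,X):
    F=200/np.tan(np.radians(f["fov_y"])/2)
    c=np.array(f["R"])@np.array(X,float)+np.array(f["t"]); return F*c[0]/c[2]+f["cx"],F*c[1]/c[2]+f["cy"]
E
python3 - <<'E'
from h import *
for n in("scene","top"):
    f=grab(n); save(f,n+'0.png',None,1.25); np.save(n+'.npy',f,allow_pickle=True)
    print(n,f["fov_y"],f["cx"],f["cy"],-np.array(f["R"]).T@np.array(f["t"]),np.round(f["R"],3).tolist())
print(r.sense())
E
```

```text
scene 47.94888844468204 315.9274046071354 202.11369002318892 [1064.08300192  513.65456426 1072.15872887] [[-0.732, 0.681, 0.009], [0.528, 0.575, -0.625], [-0.431, -0.453, -0.781]]
top 55.64747235210348 311.57658476712146 201.56664362313433 [ 416.40232391  -44.50955574 1341.51922597] [[-0.005, -1.0, -0.013], [-0.994, 0.006, -0.108], [0.108, 0.012, -0.994]]
{'clock': 0.1, 'qpos': array([-1.20039747e+00,  3.53578942e-01,  1.63407631e+00,  1.53445501e-05,
        1.15518830e+00, -2.43254840e-03]), 'qvel': array([ 0.00178065, -0.00219942, -0.00198578, -0.00091923,  0.00135595,
        0.00025328]), 'joint_efforts': array([ 9.03835898e-04, -6.06354547e+01, -3.42819464e+01,  9.12028008e-05,
        3.98654229e-03,  1.94205126e-05]), 'eef_pos': array([ 227.48729803, -581.66407347,  230.62963594]), 'tcp_rot': array([-3.14157558e+00,  1.25086593e-03, -1.19797111e+00]), 'contact_force': array([-0.51558249, -0.84221819, -0.26903042]), 'wrist_torque': array([ 0.03137031, -0.00491656,  0.01087767]), 'opening': 0.9974225907324973}
```

View pics/scene0.png

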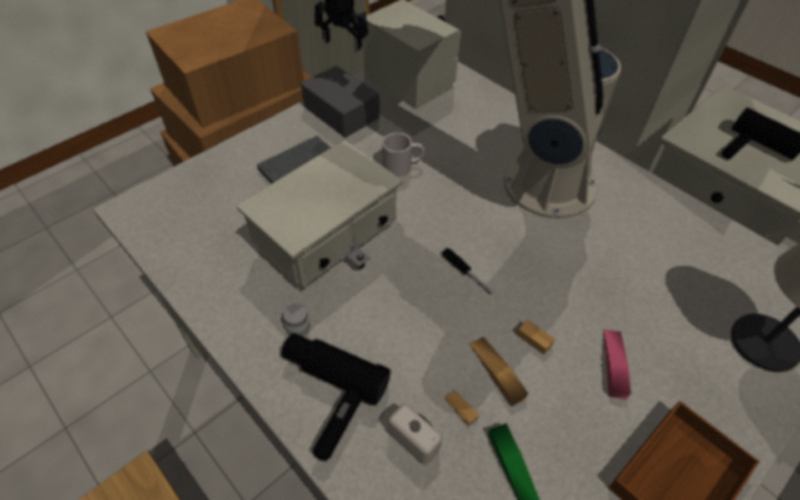

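View pics/top0.png

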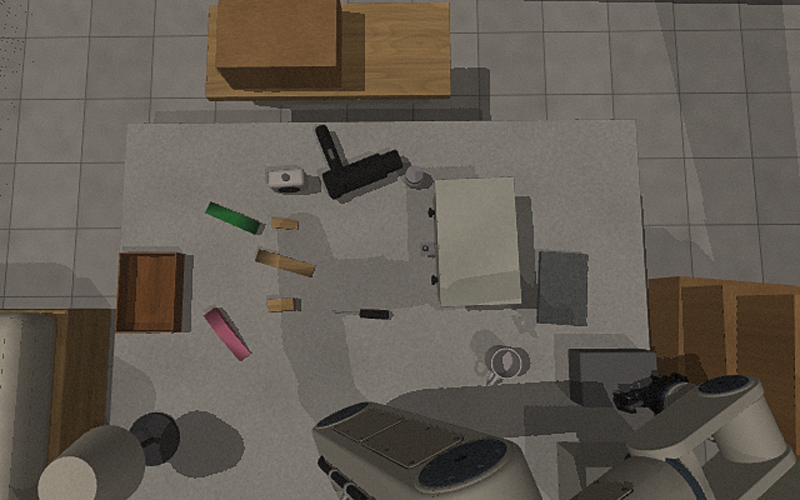

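The scene picture (at 1.25x) shows the chest at (320,215), its bracket at (357,258), and pale pieces at (535,335), (498,370) and (461,406). In the top picture the pale pieces are at (285,223), (285,263) and (283,304), with the bracket at (428,248). The middle piece is by far the longest, so it should be the wedge. The green (233,218) and pink (228,333) pieces are look-alikes. One enlarged crop will confirm this.

```bash
python3 - <<'E'
from h import *
f=np.load('top.npy',allow_pickle=True).item()
g=np.load('scene.npy',allow_pickle=True).item()
a=f["pixels"][170:255,195:275][:,:,::-1]; b=f["pixels"][135:250,325:425][:,:,::-1]
a=cv2.resize(a,(400,425),interpolation=cv2.INTER_CUBIC); b=cv2.resize(b,(370,425),interpolation=cv2.INTER_CUBIC) # a x5, b x3.7
im=np.hstack([a,b]); im=np.clip(im*1.6,0,255).astype('uint8')
cv2.imwrite('pics/crop1.png',im)
E
```

```text
(no output)
```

View pics/crop1.png

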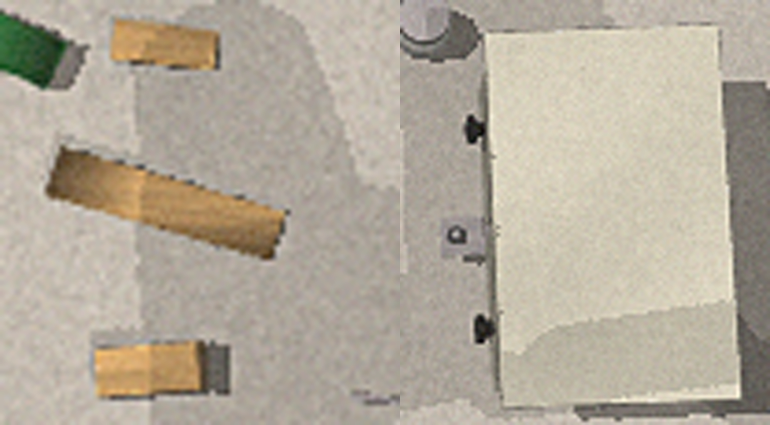

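The crop confirms it: the middle piece has corners (62,147), (287,212), (272,260) and (48,195), making it the long wedge. The short ones are at (165,45) and (150,370). The foot's screw head is at (457,235). It still isn't clear which end of the wedge is thin.

```bash
python3 - <<'E'
from h import *
f=np.load('top.npy',allow_pickle=True).item()
g=np.load('scene.npy',allow_pickle=True).item()
A=lambda u,v:(195+u/5-.4,170+v/5-.4); B=lambda u,v:(325+(u-400)/3.7-.4,135+v/3.7-.4)
for p in [(62,147),(48,195),(287,212),(272,260)]:
    print('wedge',[np.round(atz(f,*A(*p),z)[:2],1) for z in(0,4,29)])
for n,p,z in [('screw',(457,235),50),('br',(443,235),46),('c1',(486,33),172),('c2',(719,27),172),('c3',(502,406),172),('c4',(741,397),172),('k1',(466,130),100),('k2',(476,327),100)]:
    print(n,np.round(atz(f,*B(*p),z),1))
a=g["pixels"][250:345,340:450][:,:,::-1]; b=g["pixels"][140:240,180:330][:,:,::-1]
a=cv2.resize(a,None,fx=4,fy=4,interpolation=cv2.INTER_CUBIC); b=cv2.resize(b,None,fx=2.4,fy=3.8,interpolation=cv2.INTER_CUBIC)
im=np.hstack([a,cv2.resize(b,(360,380))]); cv2.imwrite('pics/crop2.png',np.clip(im*1.7,0,255).astype('uint8'))
E
```

```text
wedge [array([573.3, 346.2]), array([572.8, 345.1]), array([569.9, 337.8])]
wedge [array([538.9, 355.4]), array([538.5, 354.2]), array([536.3, 346.8])]
wedge [array([525.7, 184.4]), array([525.4, 183.7]), array([523.3, 179.5])]
wedge [array([491.6, 194.7]), array([491.4, 194. ]), array([490. , 189.5])]
screw [ 567.5 -125.9   50. ]
br [ 568.1 -113.2   46. ]
c1 [ 726.4 -145.2  172. ]
c2 [ 729.9 -343.2  172. ]
c3 [ 410.5 -153.6  172. ]
c4 [ 416.9 -351.   172. ]
k1 [ 656.5 -132.1  100. ]
k2 [ 479.7 -138.5  100. ]
```

View pics/crop2.png

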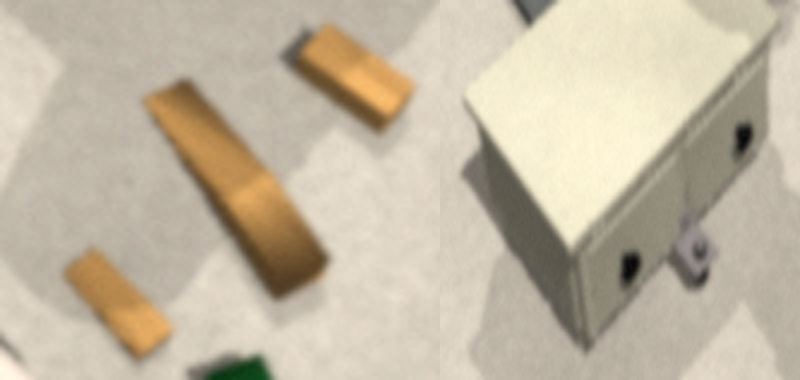

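Far-end geometry: the end at y≈342 only gives the correct 160 mm length if it is 29 mm high. So that end is the butt, and the thin end (508,189) already points towards the chest. The foot spot works out at about (567.7,-125.5), and the screw, board and knobs all agree. Next I compute the moves.

```bash
cat > go.py <<'E'
import sys
from h import *
from scipy.spatial.transform import Rotation as Ro
# go.py x y z yaw_deg : shift cm / turn deg in tool axes
s=r.sense(); x,y,z,yw=map(float,sys.argv[1:5])
R0=Ro.from_euler('xyz',s['tcp_rot']); R1=Ro.from_euler('xyz',[np.pi,0,np.radians(yw)])
d=R0.inv().apply(np.array([x,y,z])-s['eef_pos'])/10
w=np.degrees((R0.inv()*R1).as_rotvec())
print('t',s['clock'],np.round(s['eef_pos'],1),np.round(np.degrees(s['tcp_rot']),2),'F',np.round(s['contact_force'],2),'op',round(s['opening'],3))
print('shift',np.round(d,2),'turn',np.round(w,2),'dist',np.linalg.norm(d))
E
python3 go.py 545.8 317.3 231 -16.2
```

```text
t 0.1 [ 227.5 -581.7  230.6] [-1.800e+02  7.000e-02 -6.864e+01] F [-0.52 -0.84 -0.27] op 0.997
shift [-7.213e+01 -6.239e+01  5.000e-02] turn [-3.000e-02  7.000e-02 -5.244e+01] dist 95.36558702163053
```

apply_moves(
  targets=[
    [[1,-72.1,-62.4,0,0,0,-52.4],[1,-72.1,-62.4,0,0,0,-52.4],[1,-72.1,-62.4,0,0,0,-52.4],[1,-72.1,-62.4,0,0,0,-52.4],[1,-72.1,-62.4,0,0,0,-52.4],[1,-72.1,-62.4,0,0,0,-52.4],[1,-72.1,-62.4,0,0,0,-52.4],[1,-72.1,-62.4,0,0,0,-52.4]],
  ],
)

```text
clock: 0.9
eef_pos: [361.2, -203.1, 231.4]
tcp_rot: [-3.141, 0.001, -0.283]
contact_force: [1.4, 0.5, 0.3]
opening: 0.999
```

```bash
python3 go.py 545.8 317.3 200 -16.2
```

```text
t 0.9 [ 361.2 -203.1  231.4] [-1.7994e+02  3.0000e-02 -1.6230e+01] F [1.4  0.5  0.25] op 0.999
shift [  3.18 -55.12   3.19] turn [-0.06  0.03 -0.03] dist 55.306324905544244
```

apply_moves(
  targets=[
    [[1,3.2,-55.1,3,0,0,0],[1,3.2,-55.1,3,0,0,0],[1,3.2,-55.1,3,0,0,0],[1,3.2,-55.1,3,0,0,0],[1,3.2,-55.1,3,0,0,0],[1,3.2,-55.1,3,0,0,0],[1,3.2,-55.1,3,0,0,0],[1,3.2,-55.1,3,0,0,0]],
  ],
)

```text
clock: 1.7
eef_pos: [494.5, 173.7, 209.8]
tcp_rot: [-3.141, 0.001, -0.283]
contact_force: [1.8, 0.3, -0.5]
opening: 1.004
```

apply_moves(
  targets=[
    [[0,0.2,-8,0,0,0,0],[0,0.4,-14,0,0,0,0],[0,0.4,-14,0,0,0,0]],
  ],
)

```text
clock: 2.0
eef_pos: [537.5, 309.7, 209.5]
tcp_rot: [-3.141, 0.001, -0.282]
contact_force: [0.5, -0.3, 0.6]
opening: 0.515
```

```bash
python3 go.py 545.8 317.3 120 -16.2; cat > w.py <<'E'
import sys
from h import *
from scipy.spatial.transform import Rotation as Ro
def wrist():
    s=r.sense(); f=r.grab_frame("wrist"); M=np.array(f["mount"])
    T=np.eye(4); T[:3,:3]=Ro.from_euler('xyz',s['tcp_rot']).as_matrix(); T[:3,3]=s['eef_pos']
    C=np.linalg.inv(T@M); f["R"]=C[:3,:3]; f["t"]=C[:3,3]; return f
E
python3 - <<'E'
from w import *
f=wrist(); save(f,'w1.png',None,1.25); np.save('w1.npy',f,allow_pickle=True)
print(proj(f,[545.8,317.3,29]),proj(f,[508.5,189.2,0]))
E
```

```text
t 2.0 [537.5 309.7 209.5] [-1.7996e+02  5.0000e-02 -1.6150e+01] F [ 0.45 -0.3   0.64] op 0.515
shift [ 0.59 -0.95  8.95] turn [-0.04  0.05  0.05] dist 9.021961539168215
(np.float64(320.8180579751694), np.float64(170.71972133093328)) (np.float64(319.6831914761884), np.float64(261.50875926890905))
```

View pics/w1.png

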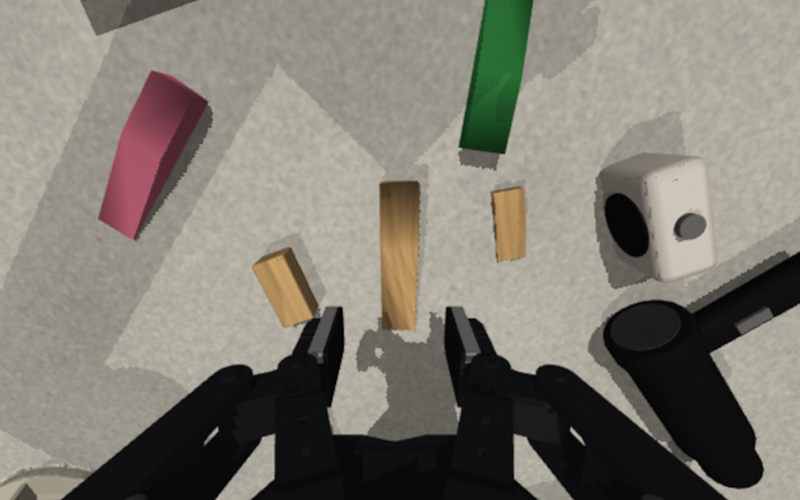

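The wrist view shows the wedge from its butt end, corners (380,182) and (420,182), to its thin end, corners (381,330) and (416,330). Both match the prediction. I'll refine from these.

```bash
python3 - <<'E'
from h import *
f=np.load('w1.npy',allow_pickle=True).item()
P=lambda p,z:atz(f,p[0]/1.25,p[1]/1.25,z)[:2]
for zb,zt in((29,2),(4,29)):
    a,b,c,d=P((380,182),zb),P((420,182),zb),P((381,330),zt),P((416,330),zt)
    print(zb,np.linalg.norm(a-b),np.linalg.norm(c-d),np.linalg.norm((a+b-c-d)/2),(a+b)/2,(c+d)/2, np.degrees(np.arctan2(*((c+d-a-b)[::-1]))))
print(-f["R"].T@f["t"])
E
```

```text
29 35.439598714710186 38.443792747697024 164.4366079985748 [552.64223496 344.78729688] [506.56325362 186.93887108] -106.27353690077453
4 38.177174665904616 35.483544501590316 145.37865907895883 [552.17687802 341.58493644] [510.57531193 202.28574688] -106.62820354438976
[558.66656571 386.24381564 352.64032402]
```

```bash
python3 go.py 545.6 318.0 8 -16.25
```

```text
t 2.05 [539.4 314.9 209.7] [-1.7971e+02 -2.0000e-02 -1.6100e+01] F [0.26 4.04 1.49] op 0.501
shift [ 0.5  -0.37 20.17] turn [-0.29 -0.02  0.15] dist 20.183858942430298
```

apply_moves(
  targets=[
    [[0.3,0.5,-0.4,5,0,0,0],[0.3,0.5,-0.4,10,0,0,0],[0.3,0.5,-0.4,13,0,0,0],[0.3,0.5,-0.4,13,0,0,0]],
  ],
)

```text
clock: 2.45
eef_pos: [542.2, 316.1, 74.7]
tcp_rot: [3.14, 0.006, -0.281]
contact_force: [0.6, -0.7, -0.1]
opening: 0.648
```

```bash
python3 go.py 545.6 318.0 8 -16.25;  python3 - <<'E'
from w import *
f=wrist(); save(f,'w2.png',None,1.25); np.save('w2.npy',f,allow_pickle=True)
E
```

```text
t 2.45 [542.2 316.1  74.7] [179.9    0.35 -16.09] F [ 0.58 -0.71 -0.07] op 0.648
shift [ 0.32 -0.29  6.67] turn [0.1  0.35 0.16] dist 6.680113339764841
```

View pics/w2.png

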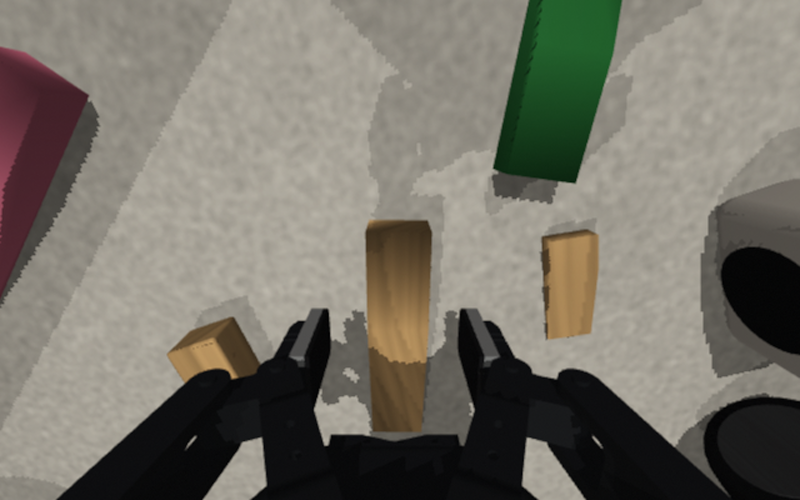

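The wrist picture shows the wedge between the open fingers. The top edge of the butt runs (366,233)-(431,233) with its end face just above, and the thin end is at (371,431)-(423,431).

```bash
python3 - <<'E'
from h import *
f=np.load('w2.npy',allow_pickle=True).item()
P=lambda p,z:atz(f,p[0]/1.25,p[1]/1.25,z)[:2]
a,b,e,g=P((366,233),29),P((431,233),29),P((374,221),0),P((431,221),0)
c,d=P((371,431),4),P((423,431),4)
print(a,b,np.linalg.norm(a-b),(a+b)/2,'bot',(e+g)/2,'thin',c,d,(c+d)/2,np.linalg.norm(c-d),np.linalg.norm((a+b-c-d)/2),np.degrees(np.arctan2(*((c+d-a-b)[::-1]))))
E
```

```text
[534.3707726  347.26546162] [568.10987446 337.5667367 ] 35.1054448634242 [551.24032353 342.41609916] bot [553.74477138 341.36333718] thin [488.13561606 194.56443939] [525.34852288 184.00130231] [506.74206947 189.28287085] 38.68307510380099 159.4674895620258 -106.20308406206684
```

apply_moves(
  targets=[
    [[0.3,0.3,-0.2,3,0,0.3,0],[0.3,0.3,-0.2,6,0,0.3,0],[0.3,0.3,-0.2,6.7,0,0.3,0],[0.3,0.3,-0.2,6.7,0,0.3,0],[-1,0.3,-0.2,6.7,0,0.3,0],[-1,0.3,-0.2,6.7,0,0.3,0],[-1,0.3,-0.2,6.7,0,0.3,0],[-1,0.3,-0.2,6.7,0,0.3,0]],
  ],
  newtons=40,
)

```text
clock: 3.3
eef_pos: [548.7, 319.2, 13.3]
tcp_rot: [-3.138, -0.004, -0.281]
contact_force: [-0.2, -0.0, 6.6]
opening: 0.411
```

apply_moves(
  targets=[
    [[-1,0,0,0,0,0,0],[-1,0,0,0,0,0,0]],
  ],
)

```text
clock: 3.5
eef_pos: [549.6, 319.6, 14.6]
tcp_rot: [-3.136, -0.006, -0.281]
contact_force: [1.0, -0.0, -0.5]
opening: 0.407
```

```bash
python3 go.py 544.7 317.2 7 -16.25
```

```text
t 3.5 [549.6 319.6  14.6] [-179.68   -0.35  -16.1 ] F [ 0.95 -0.03 -0.51] op 0.407
shift [-0.41  0.37  0.76] turn [-0.32 -0.35  0.15] dist 0.9380284288308259
```

```bash
python3 go.py 549.6 319.6 70 -16.1; python3 go.py 563.2 52 70 1.45
```

```text
t 3.5 [549.6 319.6  14.6] [-179.68   -0.35  -16.1 ] F [ 0.95 -0.03 -0.51] op 0.407
shift [ 0.04 -0.03 -5.54] turn [-0.32 -0.35 -0.  ] dist 5.535571799392427
t 3.5 [549.6 319.6  14.6] [-179.68   -0.35  -16.1 ] F [ 0.95 -0.03 -0.51] op 0.407
shift [ 8.77 25.3  -5.63] turn [ -0.27  -0.39 -17.55] dist 27.362658438483145
```

apply_moves(
  targets=[
    [[-1,0,0,-3,0,0,0],[-1,0,0,-5.6,0,0,0],[-1,0,0,-5.6,0,0,0],[-1,2,5,-5.6,0,0,-6],[-1,3.5,9,-5.6,0,0,-12],[-1,5,13,-5.6,0,0,-17.5],[-1,6.5,17,-5.6,0,0,-17.5],[-1,8,21,-5.6,0,0,-17.5]],
  ],
)

```text
clock: 4.3
eef_pos: [567.3, 93.8, 69.4]
tcp_rot: [-3.138, -0.007, 0.025]
contact_force: [0.4, -0.5, -1.2]
opening: 0.408
```

```bash
python3 go.py 563.2 52 70 1.45
```

```text
t 4.3 [567.3  93.8  69.4] [-179.8    -0.39    1.42] F [ 0.41 -0.53 -1.24] op 0.408
shift [-0.51  4.16 -0.08] turn [-0.2  -0.39 -0.03] dist 4.196572917925534
```

apply_moves(
  targets=[
    [[-1,-0.5,2.5,0,0,0,0],[-1,-0.5,4.2,0,0,0,0],[-1,-0.5,4.2,0,0,0,0],[-1,-0.5,4.2,2,0,0,0],[-1,-0.5,4.2,4,0,0,0],[-1,-0.5,4.2,4.8,0,0,0],[-1,-0.5,4.2,5.2,0,0,0],[-1,-0.5,4.2,5.4,0,0,0]],
  ],
)

```text
clock: 5.1
eef_pos: [563.8, 52.3, 15.1]
tcp_rot: [-3.138, -0.007, 0.025]
contact_force: [0.0, 0.6, -0.1]
opening: 0.413
```

```bash
python3 go.py 563.2 52 14.6 1.45;  python3 - <<'E'
from w import *
f=grab("top")
a=f["pixels"][140:260,215:375][:,:,::-1]
cv2.imwrite('pics/t2.png',np.clip(cv2.resize(a,None,fx=5,fy=5,interpolation=cv2.INTER_CUBIC)*1.5,0,255).astype('uint8'))
E
```

```text
t 5.1 [563.8  52.3  15.1] [-179.8    -0.39    1.45] F [ 0.01  0.63 -0.1 ] op 0.413
shift [-0.06  0.03  0.05] turn [-0.2  -0.39  0.  ] dist 0.07979953024688656
```

View pics/t2.png

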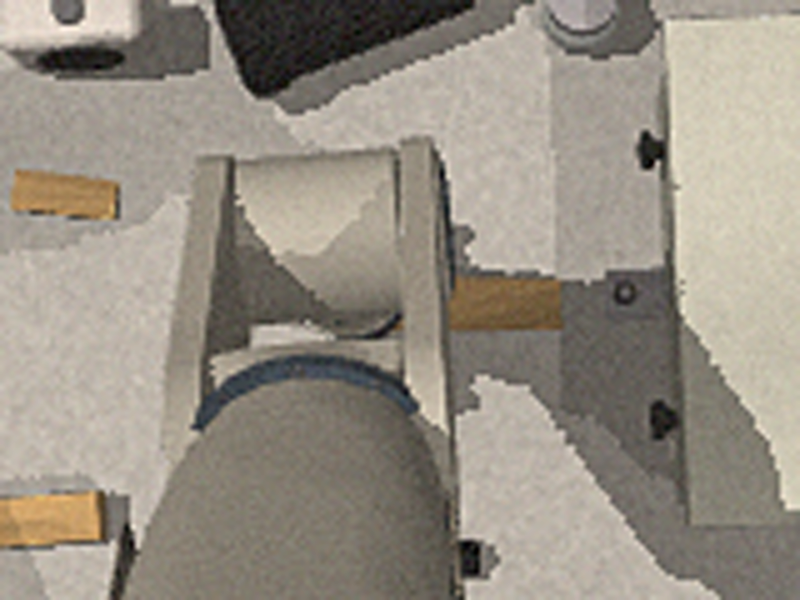

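The top crop shows the thin end at (562,281)-(562,330), with the screw head at (624,292) and the bracket end at about x=608.

```bash
python3 - <<'E'
from h import *
f=np.load('top.npy',allow_pickle=True).item()
P=lambda u,v,z:np.round(atz(f,215+u/5-.4,140+v/5-.4,z)[:2],1)
print(P(562,281,4),P(562,330,4),P(562,305.5,2),'screw',P(624,292,50),P(624,292,54),'br',P(608,293,46))
E
```

```text
[581.5 -82.7] [546.5 -82.4] [564.2 -82.6] screw [ 567.9 -123.8] [ 567.5 -123.6] br [ 567.8 -113.1]
```

apply_moves(
  targets=[
    [[-1,0.2,0.5,0,0,0,0],[-1,0.2,1,0,0,0,0],[-1,0.2,1.5,0,0,0,0],[-1,0.2,2.0,0,0,0,0],[-1,0.2,2.5,0,0,0,0],[-1,0.2,2.8,0,0,0,0],[-1,0.2,2.8,0,0,0,0]],
  ],
)

```text
clock: 5.85
eef_pos: [566.5, 23.8, 15.1]
tcp_rot: [-3.138, -0.007, 0.025]
contact_force: [-0.0, -0.1, -0.6]
opening: 0.411
```

apply_moves(
  targets=[
    [[-1,0,0.2,0,0,0,0],[-1,0,0.4,0,0,0,0],[-1,0,0.6,0,0,0,0],[-1,0,0.8,0,0,0,0],[-1,0,1.0,0,0,0,0],[-1,0,1.2,0,0,0,0]],
  ],
)

```text
clock: 6.45
eef_pos: [566.8, 11.6, 15.0]
tcp_rot: [-3.138, -0.007, 0.025]
contact_force: [-0.1, -0.7, 0.2]
opening: 0.41
```

apply_moves(
  targets=[
    [[-1,0,0.2,0,0,0,0],[-1,0,0.4,0,0,0,0],[-1,0,0.6,0,0,0,0],[-1,0,0.8,0,0,0,0]],
  ],
)

```text
clock: 6.85
eef_pos: [567.0, 3.5, 15.0]
tcp_rot: [-3.138, -0.007, 0.025]
contact_force: [-0.1, -0.6, -1.0]
opening: 0.411
```

apply_moves(
  targets=[
    [[-1,0,0.2,0,0,0,0],[-1,0,0.4,0,0,0,0],[-1,0,0.6,0,0,0,0],[-1,0,0.8,0,0,0,0]],
  ],
)

```text
clock: 7.25
eef_pos: [567.3, -4.7, 15.0]
tcp_rot: [-3.138, -0.007, 0.025]
contact_force: [-0.2, 0.4, -0.1]
opening: 0.411
```

apply_moves(
  targets=[
    [[-1,0,0.2,0,0,0,0],[-1,0,0.4,0,0,0,0],[-1,0,0.6,0,0,0,0],[-1,0,0.8,0,0,0,0]],
  ],
)

```text
clock: 7.65
eef_pos: [567.4, -12.9, 14.9]
tcp_rot: [-3.138, -0.007, 0.025]
contact_force: [-0.3, -0.1, -0.5]
opening: 0.414
```

apply_moves(
  targets=[
    [[-1,0,0.2,0,0,0,0],[-1,0,0.4,0,0,0,0],[-1,0,0.6,0,0,0,0]],
  ],
)

```text
clock: 7.95
eef_pos: [567.5, -19.0, 14.9]
tcp_rot: [-3.138, -0.007, 0.024]
contact_force: [-0.8, 1.0, -0.6]
opening: 0.405
```

apply_moves(
  targets=[
    [[-1,0,0.2,0,0,0,0],[-1,0,0.4,0,0,0,0]],
  ],
)

```text
clock: 8.15
eef_pos: [567.5, -22.4, 14.7]
tcp_rot: [-3.137, -0.007, 0.024]
contact_force: [0.1, 8.2, -1.8]
opening: 0.409
```

apply_moves(
  targets=[
    [[-1,0,0.2,0,0,0,0],[-1,0,0.4,0,0,0,0]],
  ],
)

```text
clock: 8.35
eef_pos: [567.4, -25.5, 14.6]
tcp_rot: [-3.135, -0.006, 0.023]
contact_force: [-0.5, 9.6, -1.3]
opening: 0.412
```

apply_moves(
  targets=[
    [[-1,0,0.2,0,0,0,0],[-1,0,0.4,0,0,0,0]],
  ],
)

```text
clock: 8.55
eef_pos: [567.4, -28.4, 14.5]
tcp_rot: [-3.134, -0.006, 0.023]
contact_force: [-0.5, 9.3, -2.4]
opening: 0.414
```

apply_moves(
  targets=[
    [[-1,0,0.2,0,0,0,0],[-1,0,0.4,0,0,0,0]],
  ],
)

```text
clock: 8.75
eef_pos: [567.3, -31.3, 14.4]
tcp_rot: [-3.132, -0.006, 0.022]
contact_force: [0.5, 9.1, -1.5]
opening: 0.411
```

apply_moves(
  targets=[
    [[-1,0,0.2,0,0,0,0],[-1,0,0.4,0,0,0,0],[-1,0,0.6,0,0,0,0]],
  ],
)

```text
clock: 9.05
eef_pos: [567.2, -36.3, 14.2]
tcp_rot: [-3.131, -0.005, 0.022]
contact_force: [0.5, 8.6, -2.3]
opening: 0.411
```

apply_moves(
  targets=[
    [[-1,0,0.2,0,0,0,0],[-1,0,0.4,0,0,0,0],[-1,0,0.6,0,0,0,0]],
  ],
)

```text
clock: 9.35
eef_pos: [567.1, -41.3, 14.0]
tcp_rot: [-3.13, -0.004, 0.021]
contact_force: [-0.8, 8.8, -1.6]
opening: 0.41
```

apply_moves(
  targets=[
    [[0.1,0,0,0,0,0,0],[0.1,0,0,0,0,0,0],[0.1,0,0,0,0,0,0],[0.1,0,0,0,0,0,0]],
  ],
)

```text
clock: 9.75
eef_pos: [567.2, -41.5, 14.1]
tcp_rot: [-3.13, -0.005, 0.021]
contact_force: [-0.3, 0.7, -0.1]
opening: 0.551
```

apply_moves(
  targets=[
    [[0.1,0,0,-2,0,0,0],[0.1,0,0,-6,0,0,0],[0.1,0,0,-6,0,0,0],[-1,0,-3,-6,0,0,0],[-1,0,-6,-6,0,0,0],[-1,0,-6,-6,0,0,0],[-1,0,-6,-6,0,0,0]],
  ],
)

```text
clock: 10.45
eef_pos: [565.5, 18.1, 74.5]
tcp_rot: [-3.13, -0.004, 0.023]
contact_force: [-0.1, -0.8, -0.2]
opening: 0.0
```

```bash
python3 go.py 566.5 25 16 1.45;  python3 - <<'E'
from w import *
f=wrist(); save(f,'w3.png',None,1.25); np.save('w3.npy',f,allow_pickle=True)
E
```

```text
t 10.45 [565.5  18.1  74.5] [-179.34   -0.25    1.31] F [-0.13 -0.83 -0.15] op 0.0
shift [ 0.09 -0.62  5.86] turn [-0.66 -0.26 -0.14] dist 5.889506919310521
```

View pics/w3.png

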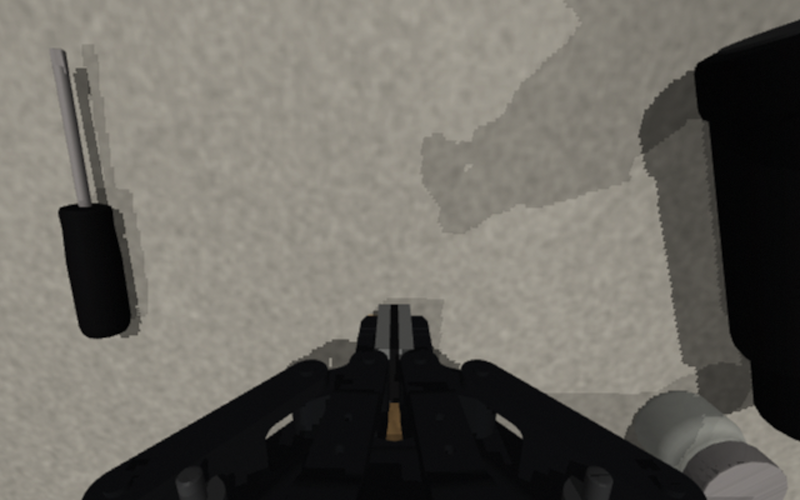

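The camera on the wrist only shows the closed fingers, the driver and the jar. The wedge is mostly hidden below the gripper. I'll lower behind the end face and push slowly.

apply_moves(
  targets=[
    [[-1,0.1,-0.5,2,-0.6,-0.2,0],[-1,0.1,-0.5,4,-0.6,-0.2,0],[-1,0.1,-0.5,6,-0.6,-0.2,0],[-1,0.1,-0.5,6.5,-0.6,-0.2,0],[-1,0.1,-0.5,6.5,-0.6,-0.2,0]],
  ],
)

```text
clock: 11.0
eef_pos: [566.1, 22.5, 8.8]
tcp_rot: [-3.141, 0.001, 0.021]
contact_force: [-0.3, -0.1, 0.4]
opening: 0.001
```

apply_moves(
  targets=[
    [[-1,0.1,0.3,0,0,0,0],[-1,0.1,0.6,0,0,0,0],[-1,0.1,0.9,0,0,0,0],[-1,0.1,1.2,0,0,0,0],[-1,0.1,1.5,0,0,0,0],[-1,0.1,1.8,0,0,0,0]],
  ],
)

```text
clock: 11.6
eef_pos: [567.5, 4.3, 9.0]
tcp_rot: [-3.141, 0.001, 0.021]
contact_force: [-0.8, -0.1, 0.1]
opening: 0.003
```

apply_moves(
  targets=[
    [[-1,0,0.2,0,0,0,0],[-1,0,0.4,0,0,0,0],[-1,0,0.6,0,0,0,0]],
  ],
)

```text
clock: 11.9
eef_pos: [567.6, -1.9, 9.0]
tcp_rot: [-3.141, 0.001, 0.021]
contact_force: [0.1, -0.5, -0.3]
opening: -0.002
```

apply_moves(
  targets=[
    [[-1,0,0.2,0,0,0,0],[-1,0,0.4,0,0,0,0]],
  ],
)

```text
clock: 12.1
eef_pos: [567.7, -6.0, 8.9]
tcp_rot: [-3.141, 0.001, 0.021]
contact_force: [-0.1, 6.4, 0.1]
opening: -0.001
```

apply_moves(
  targets=[
    [[-1,0,0.2,0,0,0,0],[-1,0,0.4,0,0,0,0]],
  ],
)

```text
clock: 12.3
eef_pos: [567.7, -8.8, 8.9]
tcp_rot: [-3.139, 0.001, 0.02]
contact_force: [0.1, 11.1, 1.2]
opening: 0.0
```

apply_moves(
  targets=[
    [[-1,0,0.2,0,0,0,0],[-1,0,0.4,0,0,0,0]],
  ],
)

```text
clock: 12.5
eef_pos: [567.7, -11.4, 8.9]
tcp_rot: [-3.137, 0.001, 0.019]
contact_force: [-0.2, 10.5, 0.8]
opening: -0.003
```

apply_moves(
  targets=[
    [[-1,0,0.2,0,0,0,0],[-1,0,0.3,0,0,0,0]],
  ],
)

```text
clock: 12.7
eef_pos: [567.7, -13.1, 9.0]
tcp_rot: [-3.135, 0.001, 0.019]
contact_force: [1.1, 10.0, 0.8]
opening: -0.002
```

apply_moves(
  targets=[
    [[-1,0,0.15,0,0,0,0],[-1,0,0.3,0,0,0,0]],
  ],
)

```text
clock: 12.9
eef_pos: [567.7, -14.6, 9.0]
tcp_rot: [-3.133, 0.001, 0.018]
contact_force: [-0.2, 10.5, 2.4]
opening: 0.004
```

apply_moves(
  targets=[
    [[-1,0,0.15,0,0,0,0],[-1,0,0.3,0,0,0,0]],
  ],
)

```text
clock: 13.1
eef_pos: [567.7, -16.3, 9.0]
tcp_rot: [-3.131, 0.002, 0.017]
contact_force: [-0.5, 9.4, 0.5]
opening: 0.0
```

apply_moves(
  targets=[
    [[-1,0,0.15,0,0,0,0],[-1,0,0.25,0,0,0,0]],
  ],
)

```text
clock: 13.3
eef_pos: [567.7, -17.4, 9.0]
tcp_rot: [-3.13, 0.002, 0.016]
contact_force: [0.3, 9.7, 0.9]
opening: -0.001
```

apply_moves(
  targets=[
    [[-1,0,0.15,0,0,0,0],[-1,0,0.3,0,0,0,0]],
  ],
)

```text
clock: 13.5
eef_pos: [567.7, -19.0, 9.0]
tcp_rot: [-3.128, 0.002, 0.016]
contact_force: [-0.4, 10.7, 0.5]
opening: -0.002
```

apply_moves(
  targets=[
    [[-1,0,0.15,0,0,0,0],[-1,0,0.25,0,0,0,0]],
  ],
)

```text
clock: 13.7
eef_pos: [567.7, -19.9, 9.1]
tcp_rot: [-3.126, 0.002, 0.015]
contact_force: [0.2, 14.4, 1.8]
opening: -0.002
```

apply_moves(
  targets=[
    [[-1,0,0.15,0,0,0,0],[-1,0,0.25,0,0,0,0]],
  ],
)

```text
clock: 13.9
eef_pos: [567.7, -20.3, 9.1]
tcp_rot: [-3.123, 0.002, 0.014]
contact_force: [0.5, 19.0, 1.6]
opening: 0.002
```

apply_moves(
  targets=[
    [[-1,0,-0.1,0,0,0,0],[-1,0,-0.4,0,0,0,0],[-1,0,-1,0,0,0,0],[-1,0,-3,0,0,0,0],[-1,0,-6,0,0,0,0],[-1,0,-9,-5,0,0,0],[-1,-5,-13,-10,0,0,0],[-1,-8,-17,-15,0,0,0]],
  ],
)

```text
clock: 14.7
eef_pos: [512.7, 115.9, 122.4]
tcp_rot: [-3.123, 0.003, 0.013]
contact_force: [1.2, 0.1, 0.7]
opening: -0.002
```

apply_moves(
  targets=[
    [[-1,-4,-3,-3,0,0,0],[-1,-8,-6,-3,0,0,0],[-1,-8,-10,-3,0,0,0],[-1,-8,-12,-3,0,0,0],[-1,-8,-12,-3,0,0,0],[-1,-8,-12,-3,0,0,0]],
  ],
)

```text
clock: 15.3
eef_pos: [430.9, 234.2, 154.8]
tcp_rot: [-3.124, 0.003, 0.015]
contact_force: [0.5, 0.2, 0.0]
opening: 0.001
```

```bash
python3 - <<'E'
from h import *
f=grab("top"); g=grab("scene"); g0=np.load('scene.npy',allow_pickle=True).item()
a=cv2.resize(f["pixels"][170:230,270:360],(390,260),interpolation=cv2.INTER_CUBIC)
c=[cv2.resize(q["pixels"][140:240,180:330],(390,260),interpolation=cv2.INTER_CUBIC) for q in(g0,g)]
h=cv2.resize(f["pixels"][130:280,190:415],(390,260),interpolation=cv2.INTER_CUBIC)
im=np.vstack([np.hstack(c),np.hstack([a,h])])[:,:,::-1]
cv2.imwrite('pics/fin.png',np.clip(im*1.6,0,255).astype('uint8'))
print(r.sense()['eef_pos'],r.sense()['contact_force'])
E
```

```text
[431.04321968 233.3753883  154.61966422] [-0.06372965 -0.35330045 -0.05833555]
```

View pics/fin.png

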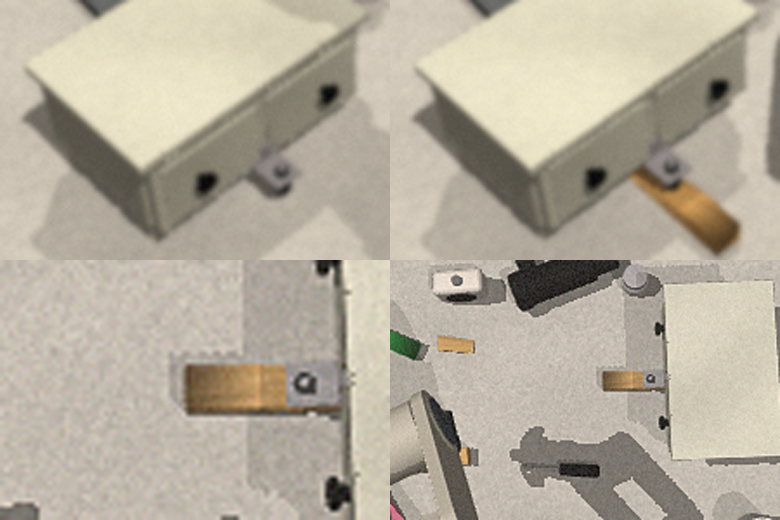

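The final picture compares before and after. The front's knobs have risen, the wedge lies straight under the bracket with the foot at (305,382), and the bystanders haven't moved. The push stayed at about 10 N while lifting, then climbed to 19 N at the stop, after 34–35 mm of travel (32 mm needed for 8 mm of lift). I'm handing it in.

```bash
python3 -c "
from rig import r
print(r.sign_off())"
```

```text
the job is handed in; nothing more can be done
None
```

The front is raised and wedged, and I handed the job in at about 15.4 s; no verdict was reported. I carried the long wedge to the chest, slid it thin end first under the foot and lifted the front part-way. I then let go and finished by pushing on its end face with closed fingers, so the grip was never released at full load.

**Force and travel:** the push held at about 10 N while lifting, then climbed to 19 N at the hard stop, slightly over the 15 N called snug. The wedge travelled 34–35 mm after first touching the foot; 8 mm of lift needs 32 mm.

**Last pictures:** the wedge lies straight under the foot, the front's knobs sit higher by about the expected amount, and the gripper is well clear. The bystanders in view look unmoved, but the mug and book were outside that crop.

**Not checked directly:** I had no reading of the contact force at the foot, so the 8–30 N range is only inferred from the push. The closed gap at the top board was too small to measure in the pictures. No check failed.

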